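# Load the filter cartridge and clamp it home

## Task

Stand the white filter cartridge upright in the pocket of the clamp dock, its rib in the keyway; the pocket floats sideways, so feel for the opening instead of forcing the cartridge. Then let go, swing the clamp arm over and press its black grip down until the spring catch snaps over the arm's cross pin, so that the clamp has driven the cartridge home. Be gentle with the dock and cartridge, stop pressing once the catch holds, and leave the things standing around where they are.

Things in the scene. Friction and masses are not known exactly. Their poses are not given: they have to be found in the camera images.
- cartridge_mid (a point): centre (half-way up) of the loose white filter cartridge, which starts upright on the table: 68 tall, 120 g. Lower body 47 (its x) x 30 (its y), 40 high; above it a ribbed head 40 x 24, 28 high, centred, to be gripped across its 24 mm (y). A key rib 8 wide stands 4 mm proud of the body's +x end, from 7 to 40 above the bottom. z up.
- dock: aluminium dock fixed to the table, origin at the centre of its underside; base plate 172 (x) x 104 (y), 14 high. x runs from the catch and grip side (-x) to the hinge side (+x), z up. A grey pocket in the middle, catch hooks at x = -51 (128 high), hinge cheeks at x = 62, y = +-21 (114 high).
- mouth (a point): point fixed on the dock, above its centre at rim height (54 above the table); dock axes. Pocket opening 48.6 (x) x 31.6 (y), 1.5 mm lead-in, keyway 11 wide through its +x wall. The pocket FLOATS along y up to 7 mm either way from this point against 1.5 N friction, stays where left, starts off centre; its offset is not reported. A sprung valve plate lies 24 below the rim.
- grip (a point): point on the outer (upper when shut) face of the clamp arm's black grip, 148 mm from the hinge line and 10 outward of it; press here. Grip 24 wide, 54 long, 16 thick, ending 165 from the hinge. Moves with the arm; z = the outward normal of that face, x = along the arm towards the hinge. Shut, it is 112 above the table at dock x = -86, 29 mm beyond the catch hooks.
- clamp_hinge (a point): middle of the clamp's hinge line, which runs along the dock's y axis, at dock x = 62, 102 above the table. Fixed to the dock; dock axes.
- clamp (a joint): clamp arm angle, rad: 0 = shut (level over the pocket, latched), grows as it opens; about 1.5 upright, starts 1.45 to 1.85, stop at 1.9. Friction (about 1.5 N at the grip) holds it anywhere. Its roller (62 mm from the hinge) meets the cartridge at about 0.13; from there the spring, 5 rising to 18 N at the roller, and the catch need about 10 N at the grip. Hard stop at -0.014.
- catch (a joint): spring catch angle, rad: 0 = upright, at rest or latched. The arm's cross pin pushes it away (up to about 0.1) from a clamp angle of about 0.18 on; it snaps back to 0 over the pin when the clamp passes about 0.004, just before the hard stop, and then holds the clamp shut at about 0.
- beaker: plastic beaker, 71 across, 78 tall, standing on the table; origin at the centre of its underside. Leave it.
- vial: sample vial with screw cap, 28 across, 62 tall, upright; origin at the centre of its underside. Leave it.
- petri: covered petri dish, 61 across, 16 tall; origin at the centre of its underside. Leave it.
- timer: flat kitchen timer, 52 x 66 x 17; origin at the centre of its underside. Leave it.
Things that resemble listed ones, but are neither listed nor needed, are in the scene too. Leave any blue look-alike of the part that bears cartridge_mid alone.

How it is judged:
By the outcome, as a careful person would: the job done as asked, in the order asked, and still so for the second after the job is handed in, with the robot touching nothing.
It also fails if it takes over 61 s, if anything falls off the work surface, if the arm or the gripper's body presses on something with over 40 N, if the wrist force passes 120 N, or if a joint passes its speed limit or range.

## Robot

A 6-joint arm with a two-finger parallel gripper is mounted at the origin on a cart in front of the work surface, level with it; the furniture and walls round the work are solid. World frame = base frame: x ahead of the robot, y to its left, z up, the work surface at z = 0. Lengths are in m, angles in rad, forces in N, time in s.
With the tool pointing down it reaches from about 0.35 to 0.775 m from the base axis. Payload 5.5 kg.
Tool frame: the origin (TCP) lies at the centre of the arm's flange, where the gripper is bolted on; the fingertips stand 173 mm ahead of it and the grasp point (between the pads) lies 155 mm ahead of it (env.nose_length is the z of the fingertips in the tool frame, in m); z points along the fingers, y is the line along which they close (so a half turn about z gives the same grasp; the last joint's range is limited). The gripper opens to 85 mm and grips with 20 to 120 N. Pads are 22 mm wide; open, the fingers measure 114 mm over their backs; the gripper's body (76 mm by 85 mm) begins 54 mm behind the grasp point. The pads swing forward as they close: fully open they stand 13 mm farther back than shut.
Start: joints at [0.97, 0.313, 0.046, 1.304, 0, 1.431], TCP at [0.256, 0.515, 0.405] pointing down, gripper open.
Joint ranges: [-2.76, 2.76], [-0.86, 1.69], [-1.03, 1.26], [-2.2, 2.34], [-1.47, 1.5], [-3.14, 3.14]. Speed limits (rad/s): [2.57, 2.57, 3.14, 3.14, 3.14, 3.14].

## Interface

Orientations are given as a 3x3 rotation matrix whose columns are the frame's x, y, z axes.
In Python, from bench import env gives the robot as it stands. The module is installed in compiled form; this text tells all that it offers.
- The arm moves only by the shell command python3 -m pendant 'ROWS' [FORCE]. ROWS is JSON, a list of rows, each a list of 3 entries, a list of its own where there are three numbers: the shift along the tool's x, y, z as a fraction of full scale, then the turn about the tool's z as a fraction of full scale, then the opening, from 0 (shut) to 1 (fully open). A call has 1 to 8 rows; each row shifts and turns the commanded pose from where the row before left it, along the tool's axes as they then stand; what a row does not reach is not made up. Full scale, the value 1, is 0.5 m for a shift and 0.08 rad for a turn. A row lasts 1/8 s, in which the tool goes at most 62.5 mm and 10.7 degrees, less where a joint would pass 70% of its speed; a pose out of reach is approached as far as the arm can. A call with a number of a shift or a turn outside -1 to 1 is refused whole. A call with a gripper value outside its range is refused whole. The fingers move at their own pace and stop on an object; FORCE is the grip in N (left out, the last holds). Time passes only in rows, so rows that do not move let the fingers close. It gives the time, the measured TCP pose, the force, the opening and the grip force at its end, in the units of the state.
- env.get_state(): the state, without advancing time (a new reading comes with each control period).
- env.read_camera(name): name is "side" or "top"; returns the picture (420x560x3 uint8, blue, green, red); there is no depth.
- env.get_calibration(name): a dict with "K" (3x3 intrinsics, pixels), "pose" (4x4, takes a point from camera to world coordinates). Camera axes: x right, y down, z forward; pixel columns grow to the right and rows downward; lengths in m; the calibration is good to about 2 mm. A picture is of the moment at which its call begins. get_calibration takes no time and is no camera call.
- env.sign_off(): hands the job in; it is judged then, once.
The state is a dict: "time_s": time; "q": joint angles; "joint_vel": joint speeds; "joint_torque": joint torques, N m; "eef_pos": TCP position; "ee_rot": TCP orientation; "wrist_force": force on the tool from outside, world axes, zero at the start; "wrist_torque": the same for the moment, N m; "finger_gap": finger opening in m; "gripper_force": force on a finger pad.
Only numpy, scipy, OpenCV 4.12 (cv2) and the standard library are available. Lean on these libraries where they do the work, as an engineer would, in place of code of your own. Each camera call takes 0.05 s, during which the arm holds its last target. There are 200 camera calls.

## Working session

There is one attempt and no reset: what is moved stays moved. The work goes in short steps, Python scripts to look and compute and a shell command to move; the robot and the scene stay as the last step left them, time stands still between calls to the robot, and variables do not carry over. Pictures are saved under pics/ and viewed, at most 10 in all, crops included, and the job is handed in when it is done.

```bash
mkdir -p pics
python3 - <<'E'
from bench import env
import cv2,numpy as np
np.set_printoptions(precision=4,suppress=True)
for n in("top","side"):
    cv2.imwrite(f"pics/{n}0.png",cv2.resize(env.read_camera(n),None,fx=1.42,fy=1.42,interpolation=cv2.INTER_CUBIC))
    c=env.get_calibration(n);print(n,np.array(c["K"]),np.array(c["pose"]))
s=env.get_state();print(s)
E
```

```text
top [[384.3514   0.     279.8012]
 [  0.     384.3514 210.9003]
 [  0.       0.       1.    ]] [[ 0.0102 -0.9948  0.1014  0.4143]
 [-0.9999 -0.01    0.0027 -0.0715]
 [-0.0017 -0.1014 -0.9948  1.0093]
 [ 0.      0.      0.      1.    ]]
side [[472.9603   0.     282.4036]
 [  0.     472.9603 211.0538]
 [  0.       0.       1.    ]] [[ 0.9197 -0.1946  0.341   0.1099]
 [-0.3926 -0.4444  0.8052 -0.9618]
 [-0.0052 -0.8744 -0.4851  0.6168]
 [ 0.      0.      0.      1.    ]]
{'time_s': 0.1, 'q': array([0.9704, 0.314 , 0.0451, 1.3036, 0.    , 1.4312]), 'joint_vel': array([-0.0003, -0.0028,  0.0038,  0.0002, -0.0004,  0.0008]), 'joint_torque': array([  0.0016, -48.1726,  29.9244,   0.0128,  -0.0002,   0.    ]), 'eef_pos': array([0.2556, 0.5149, 0.4039]), 'ee_rot': array([[-0.8957,  0.4447, -0.001 ],
       [ 0.4447,  0.8957, -0.0013],
       [ 0.0003, -0.0016, -1.    ]]), 'wrist_force': array([-0.0847,  0.0064, -0.1124]), 'wrist_torque': array([-0.0196,  0.0161, -0.004 ]), 'gripper_force': 0.0, 'finger_gap': 0.08542974625008765}
```

View pics/top0.png

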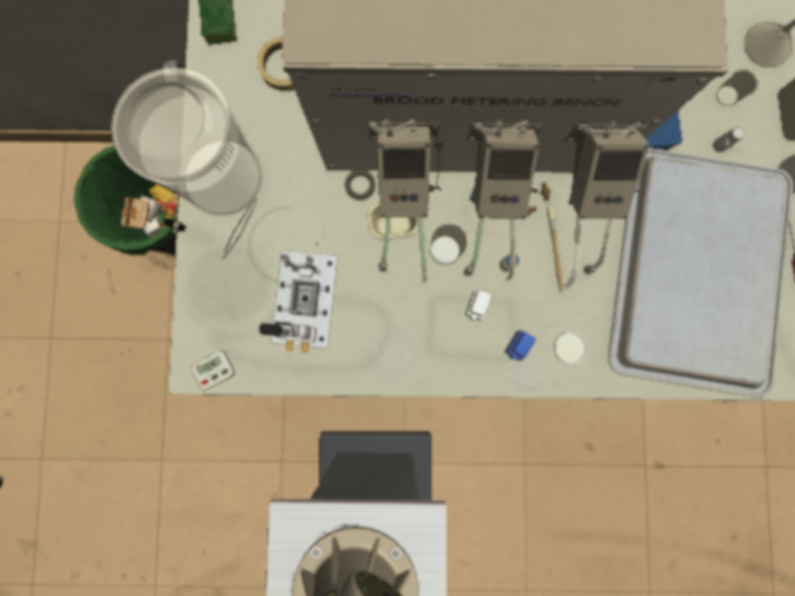

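View pics/side0.png

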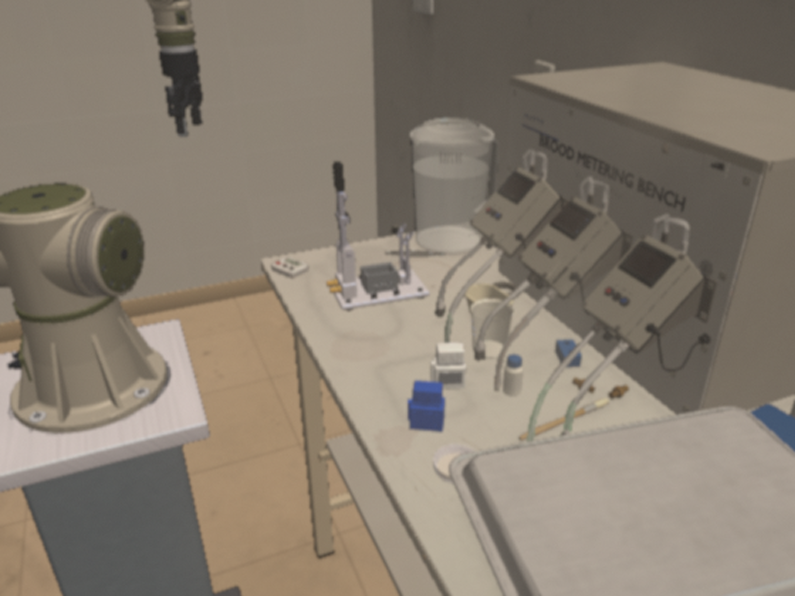

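Top view: the dock is at about (305,300), with its hinge and brass stops towards the robot. The white cartridge is at (478,305), the blue look-alike at (520,345), and the timer at (213,370). The side view shows the clamp arm upright at (342,220), the pocket at (380,278) and the cartridge at (449,366). Next I'll zoom in.

```bash
cat > h.py <<'E'
from bench import env
import cv2,numpy as np
np.set_printoptions(precision=4,suppress=True)
def cal(n):
    c=env.get_calibration(n);return np.array(c["K"]),np.array(c["pose"])
def proj(n,P):
    K,T=cal(n);P=np.atleast_2d(P);c=(P-T[:3,3])@T[:3,:3];u=c@K.T;return u[:,:2]/u[:,2:]
def ray(n,uv,z):
    K,T=cal(n);d=T[:3,:3]@np.linalg.solve(K,[uv[0],uv[1],1]);return T[:3,3]+d*(z-T[2,3])/d[2]
def tile(im,x,y,w,h,k):
    t=cv2.resize(im[y:y+h,x:x+w],None,fx=k,fy=k,interpolation=cv2.INTER_CUBIC)
    for i in range(0,w,10):
        cv2.line(t,(i*k,0),(i*k,6),(0,0,255),1)
        if i%20==0: cv2.putText(t,str(x+i),(i*k,16),0,.35,(0,0,255),1)
    for i in range(0,h,10):
        cv2.line(t,(0,i*k),(6,i*k),(0,0,255),1)
        if i%20==0: cv2.putText(t,str(y+i),(8,i*k+4),0,.35,(0,0,255),1)
    return t
E
python3 - <<'E'
from h import *
a=env.read_camera("top");b=env.read_camera("side")
cv2.imwrite("pics/c1.png",np.hstack([tile(a,180,170,66,80,6),tile(a,320,195,66,80,6)]))
cv2.imwrite("pics/c2.png",np.hstack([tile(b,225,105,80,116,5),tile(b,285,225,76,116,5)]))
E
```

```text
(no output)
```

View pics/c1.png

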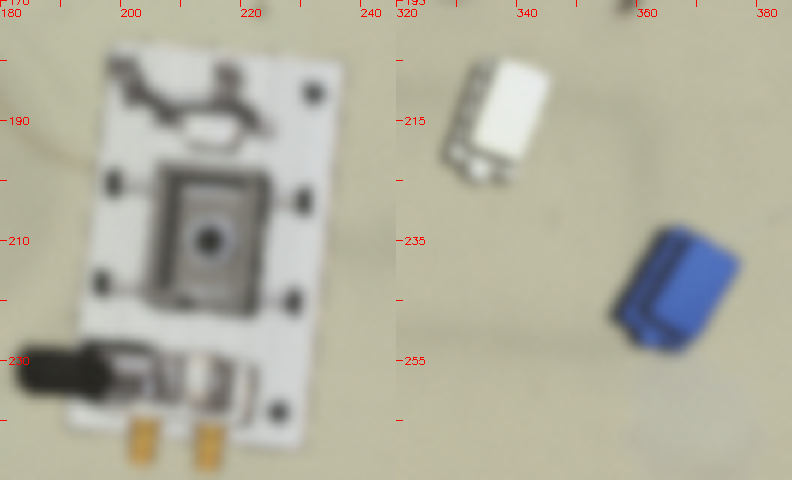

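View pics/c2.png

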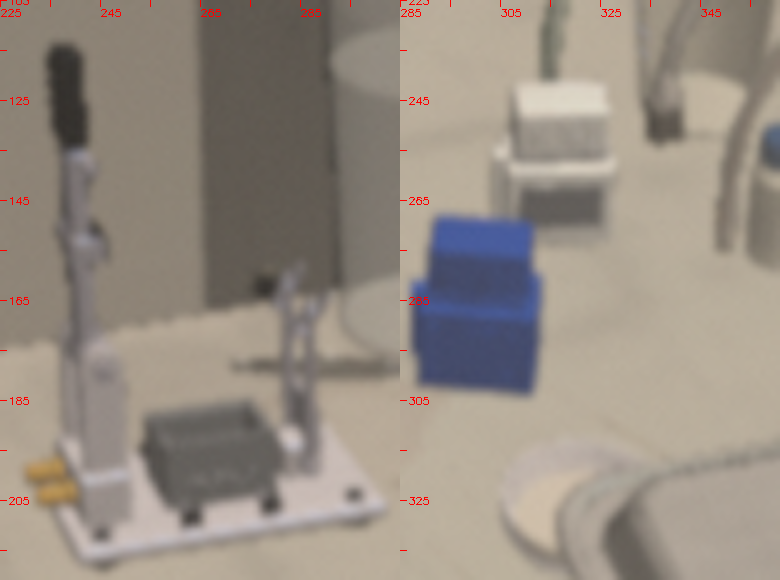

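Crops, in original pixels. Top:
- Plate corners: (198.7,177.5), (237,180.8), (230,245) and (191.3,241.3).
- Pocket: centred near (215,210).
- Cartridge head top: (337.3,205), (345.7,207.5), (340.7,221.3) and (332.3,219.2), with the rib towards the lower left.

Side:
- Arm tip: (238,113).
- Plate front corners: (242,214) and (301.6,205).

Next I'll fit the poses.

```bash
cat > fit.py <<'E'
from h import *
from scipy.optimize import least_squares
def fr(p):
    c,s=np.cos(p[2]),np.sin(p[2]);return np.array([[c,-s,0],[s,c,0],[0,0,1]]),np.array([p[0],p[1],0])
def fit(obs,p0):
    f=lambda p:np.concatenate([(proj(n,fr(p)[0]@np.array(P)+fr(p)[1])[0]-uv) for n,P,uv in obs])
    r=least_squares(f,p0,loss='soft_l1');return r.x,f(r.x).reshape(-1,2)
E
python3 - <<'E'
from fit import *
D=[("top",(-.086,-.052,.014),(198.7,177.5)),("top",(-.086,.052,.014),(237,180.8)),("top",(.086,.052,.014),(230,245)),("top",(.086,-.052,.014),(191.3,241.3))]
S=[("side",(.086,.052,.014),(242,214)),("side",(-.086,.052,.014),(301.6,204.8))]
p0=[.5,.1,3]
for o in(D,S,D+S):print(*fit(o,p0))
C=[("top",(-.02,-.012,.068),(337.3,205)),("top",(-.02,.012,.068),(345.7,207.5)),("top",(.02,.012,.068),(340.7,221.3)),("top",(.02,-.012,.068),(332.3,219.2))]
# side tile2: 285+(X-400)/5, 225+Y/5
s=lambda X,Y:(285+(X-400)/5,225+Y/5)
CS=[("side",(.02,.012,.068),s(516,112)),("side",(-.02,.012,.068),s(606,113)),("side",(-.02,-.012,.068),s(604,84)),("side",(.02,-.012,.068),s(516,84)),("side",(-.0235,.015,.04),s(616,172))]
for o in(C,CS,C+CS):print(*fit(o,[.45,-.2,2.8]))
p,_=fit(D+S,p0);R,t=fr(p)
for a in(1.4,1.5,1.6,1.7,1.8):
    P=np.array([.062-.165*np.cos(a)+.002*np.sin(a),0,.102+.165*np.sin(a)+.002*np.cos(a)])
    print(a,proj("side",R@P+t),proj("top",R@P+t))
for y in(-.007,0,.007):
    q=[R@np.array([sx*.0243,y+sy*.0158,.054])+t for sx,sy in((-1,-1),(-1,1),(1,1),(1,-1))]
    print(y,((proj("top",q)-[180,170])*6).round().tolist(),((proj("side",q)-[225,105])*5).round().tolist())
E
```

```text
[0.5141 0.1019 3.0574] [[-0.4518 -0.9319]
 [ 0.5979 -0.5635]
 [ 0.5767  0.7343]
 [-0.7518  0.6248]]
[0.5173 0.1108 3.0682] [[-1.09    0.4361]
 [ 1.1867 -0.7859]]
[0.5145 0.1027 3.0616] [[-0.8845 -1.0143]
 [ 0.1806 -0.8066]
 [ 0.426   0.5079]
 [-0.9191  0.5648]
 [-1.2847  1.988 ]
 [ 1.4988  0.839 ]]
[ 0.5057 -0.2146  2.8127] [[-0.3343 -0.9414]
 [ 0.5042 -0.225 ]
 [ 0.3489  1.2561]
 [-0.5222  0.113 ]]
[ 0.5055 -0.215   2.7192] [[-0.3694  0.2159]
 [ 0.7255  0.1335]
 [ 0.4156 -0.2651]
 [-0.6834 -0.3755]
 [-0.066   0.1805]]
[ 0.5055 -0.2148  2.77  ] [[ 0.1581 -0.9164]
 [ 0.8571  0.1874]
 [ 0.0463  1.4266]
 [-0.6829 -0.1065]
 [-0.1096  0.4302]
 [ 0.913  -0.187 ]
 [ 0.0319 -0.568 ]
 [-0.9978 -0.1655]
 [ 0.1823 -0.1976]]
1.4 [[250.5135 113.4784]] [[189.7865 215.8253]]
1.5 [[243.9694 113.4466]] [[188.6063 224.1456]]
1.6 [[237.3596 114.0806]] [[187.6147 232.6316]]
1.7 [[230.7638 115.3808]] [[186.8295 241.1433]]
1.8 [[224.2627 117.3379]] [[186.2638 249.5395]]
-0.007 [[139.0, 172.0], [215.0, 179.0], [202.0, 294.0], [126.0, 287.0]] [[238.0, 395.0], [255.0, 419.0], [168.0, 433.0], [152.0, 408.0]]
0 [[156.0, 173.0], [231.0, 180.0], [219.0, 296.0], [143.0, 289.0]] [[242.0, 400.0], [259.0, 425.0], [172.0, 438.0], [156.0, 413.0]]
0.007 [[173.0, 175.0], [248.0, 182.0], [236.0, 297.0], [160.0, 290.0]] [[245.0, 406.0], [263.0, 430.0], [176.0, 444.0], [159.0, 419.0]]
```

Run:
```python
from fit import *
p=[.5143,.1022,3.0595];R,t=fr(p)
a=env.read_camera("top");b=env.read_camera("side")
def ov(n,im,x,y,w,h,k,dy):
    T=tile(im,x,y,w,h,k)
    def poly(P,c):
        q=((proj(n,[R@np.array(v)+t for v in P])-[x,y]+.5)*k).round().astype(int);cv2.polylines(T,[q],True,c,1)
    r=lambda hx,hy,z,o=0:[(-hx,o-hy,z),(-hx,o+hy,z),(hx,o+hy,z),(hx,o-hy,z)]
    poly(r(.086,.052,.014),(0,200,0));poly(r(.086,.052,0),(0,120,255))
    for d,c in dy: poly(r(.0243,.0158,.054,d),c)
    return T
dy=[(.005,(0,255,255)),]
A=ov("top",a,186,172,56,80,7,dy);B=ov("side",b,230,165,78,80,5,dy)
cv2.imwrite("pics/c3.png",np.hstack([A,np.vstack([B,np.zeros((160,390,3),np.uint8)])]))
```

```text
(no output)
```

View pics/c3.png

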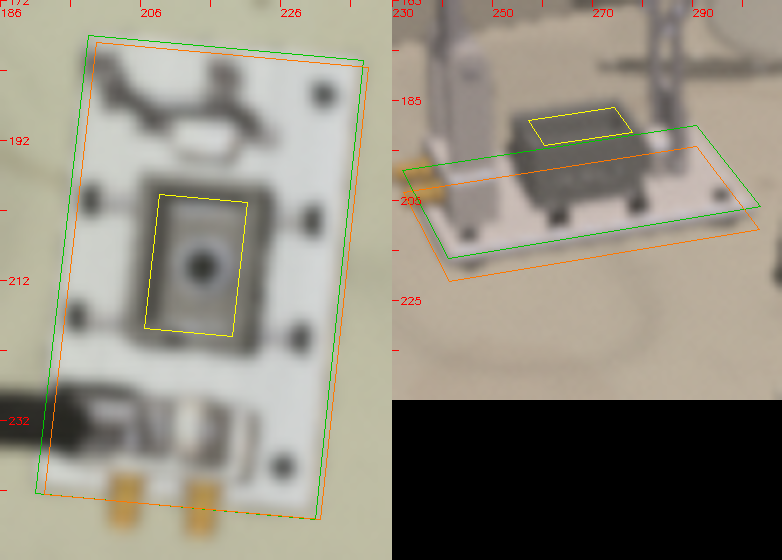

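The overlay fits the plate and pocket to about 1 px: the pocket opening is centred near (214,209) in top, which puts it at about +5 mm in dock y. Clamp angle is about 1.6. Next I'll plan the grasp.

```bash
cat > plan.py <<'E'
from h import *
from math import atan2
def plan(pos,yaw=None):
    s=env.get_state();R=s["ee_rot"];d=R.T@(np.array(pos)-s["eef_pos"]);y=atan2(R[1,0],R[0,0])
    dy=0 if yaw is None else -((yaw-y+np.pi)%(2*np.pi)-np.pi)
    print("t",s["time_s"],"pos",s["eef_pos"],"yaw",y,"F",s["wrist_force"],"gap",s["finger_gap"])
    print("shift/0.5:",d/.5,"rows",np.linalg.norm(d)/.0625,"turn/.08:",dy/.08)
E
python3 - <<'E'
from plan import *
print(env.get_state()["ee_rot"][:,2])
for n,uv,z in(("blue",(520,345),.05),("vial",(510,262),.06),("beaker",(447,250),.078)):print(n,ray("top",np.array(uv)/1.42,z))
plan([.5055,-.2148,.30],2.77)
E
```

```text
[-0.0004 -0.0005 -1.    ]
blue [ 0.434  -0.2845  0.05  ]
vial [ 0.5793 -0.2665  0.06  ]
beaker [ 0.5961 -0.154   0.078 ]
t 0.3 pos [0.2557 0.515  0.4044] yaw 2.680785581165611 F [-0.5696 -0.672  -0.2802] gap 0.08566767921275566
shift/0.5: [-1.0966 -1.085   0.2093] rows 12.454383196083612 turn/.08: -1.1151802354298634
```

```bash
python3 -m pendant '[[[0,0,-0.12],-0.3,0.53],[[-0.08,-0.08,0],-0.3,0.53],[[-0.08,-0.08,0],-0.3,0.53],[[-0.08,-0.08,0],-0.2,0.53],[[-0.08,-0.08,0],0,0.53],[[-0.08,-0.08,0],0,0.53],[[-0.08,-0.08,0],0,0.53],[[-0.08,-0.08,0],0,0.53]]' 40
python3 -m pendant '[[[-0.08,-0.08,0],0,0.53],[[-0.08,-0.08,0],0,0.53],[[-0.08,-0.08,0],0,0.53],[[-0.08,-0.08,0],0,0.53],[[-0.08,-0.08,0],0,0.53],[[-0.08,-0.08,0.08],0,0.53],[[0,0,0.08],0,0.53],[[0,0,0],0,0.53]]'
python3 -c "
from plan import *
plan([.5055,-.2148,.216],2.77)"
```

```text
time_s: 1.3
eef_pos: [0.4085, 0.148, 0.4649]
ee_rot: [[-0.931, 0.364, 0.001], [0.364, 0.931, 0.0], [-0.001, 0.001, -1.0]]
wrist_force: [1.4, 0.7, -0.1]
finger_gap: 0.0455
gripper_force: 0.0
time_s: 2.3
eef_pos: [0.5409, -0.1563, 0.3851]
ee_rot: [[-0.931, 0.365, -0.007], [0.365, 0.931, 0.003], [0.008, 0.001, -1.0]]
wrist_force: [-0.3, 0.1, -0.7]
finger_gap: 0.0453
gripper_force: 0.0
t 2.3 pos [ 0.5409 -0.1563  0.3851] yaw 2.7675608149616013 F [-0.3233  0.1278 -0.6625] gap 0.04528580271262737
shift/0.5: [ 0.0206 -0.1349  0.3383] rows 2.9186374780965654 turn/.08: -0.030489812979983544
```

```bash
python3 -m pendant '[[[0.010,-0.0675,0],0,0.53],[[0.010,-0.0675,0.03],0,0.53],[[0,0,0.1],0,0.53],[[0,0,0.11],0,0.53],[[0,0,0],0,0.53],[[0,0,0],0,0.53]]'
python3 - <<'E'
from plan import *
plan([.5055,-.2148,.216],2.77)
a=env.read_camera("top");b=env.read_camera("side")
A=tile(a,300,165,96,100,4);B=tile(b,275,200,96,100,4)
cv2.imwrite("pics/d1.png",np.hstack([A,B]))
E
```

```text
time_s: 3.05
eef_pos: [0.5093, -0.2154, 0.2716]
ee_rot: [[-0.932, 0.363, 0.003], [0.363, 0.932, -0.002], [-0.003, -0.001, -1.0]]
wrist_force: [0.0, -0.8, -0.5]
finger_gap: 0.0455
gripper_force: 0.0
t 3.05 pos [ 0.5093 -0.2154  0.2716] yaw 2.7696906781207042 F [ 0.0025 -0.7673 -0.4508] gap 0.04547194507891506
shift/0.5: [ 0.008  -0.0016  0.1111] rows 0.8914013785396485 turn/.08: -0.0038665234911972046
```

View pics/d1.png

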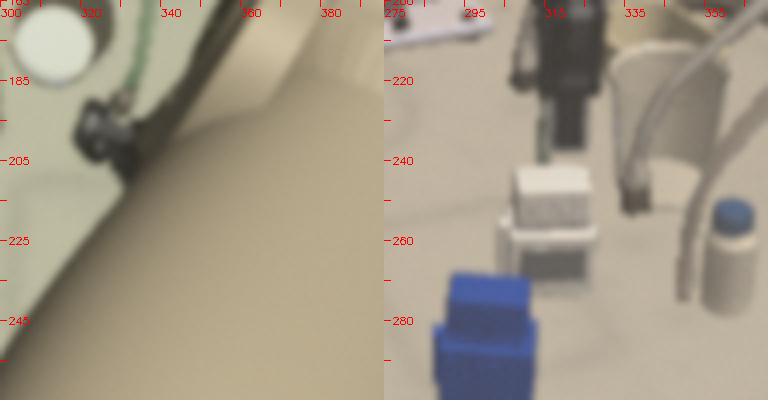

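Side view: the near finger tip at (321,237) hangs above the head at (318,248), a few mm too far in +x, as the plan predicted. I'll correct that, descend and grip.

```bash
python3 -m pendant '[[[0.007,-0.0016,0.05],0,0.53],[[0,0,0.04],0,0.53],[[0,0,0.02],0,0.53],[[0,0,0],0,0.53]]'
python3 -c "
from plan import *
plan([.5055,-.2148,.216],2.77)"
```

```text
time_s: 3.65
eef_pos: [0.505, -0.2149, 0.2143]
ee_rot: [[-0.931, 0.364, 0.001], [0.364, 0.931, -0.0], [-0.001, -0.0, -1.0]]
wrist_force: [-0.6, -0.6, 0.6]
finger_gap: 0.0452
gripper_force: 0.0
t 3.65 pos [ 0.505  -0.2149  0.2143] yaw 2.768916457018272 F [-0.6191 -0.5812  0.6202] gap 0.04523916860276497
shift/0.5: [-0.0008  0.0006 -0.0033] rows 0.027897143798031702 turn/.08: -0.01354428727159962
```

```bash
python3 -m pendant '[[[0,0,-0.003],0,0.4],[[0,0,0],0,0.2],[[0,0,0],0,0.2],[[0,0,0],0,0.2],[[0,0,0],0,0.2]]' 35
python3 -c "
from plan import *
plan([.5055,-.2148,.31],3.06)"
```

```text
time_s: 4.28
eef_pos: [0.5052, -0.2151, 0.2164]
ee_rot: [[-0.931, 0.364, 0.002], [0.364, 0.931, -0.001], [-0.002, -0.0, -1.0]]
wrist_force: [-1.2, 0.8, 5.1]
finger_gap: 0.0232
gripper_force: 38.0
t 4.275 pos [ 0.5052 -0.2151  0.2164] yaw 2.768799978200231 F [-1.1612  0.8415  5.0505] gap 0.023180857382323096
shift/0.5: [-0.0009  0.0007 -0.1872] rows 1.497872847486655 turn/.08: -3.6400002724971126
```

```bash
python3 -m pendant '[[[0,0,-0.08],0,0.2],[[0,0,-0.1],0,0.2],[[0,0,-0.02],-0.7,0.2],[[0,0,0],-0.7,0.2],[[0,0,0],-0.7,0.2],[[0,0,0],-0.7,0.2],[[0,0,0],-0.7,0.2],[[0,0,0],-0.14,0.2]]'
python3 -c "
from plan import *
plan([.5139,.0972,.316],3.06)"
```

```text
time_s: 5.28
eef_pos: [0.5045, -0.2148, 0.315]
ee_rot: [[-0.997, 0.082, -0.0], [0.082, 0.997, 0.0], [0.0, 0.0, -1.0]]
wrist_force: [-0.3, 0.0, -1.5]
finger_gap: 0.0234
gripper_force: 37.1
t 5.275 pos [ 0.5045 -0.2148  0.315 ] yaw 3.05994195660914 F [-0.349   0.0217 -1.499 ] gap 0.023429272150518796
shift/0.5: [ 0.0322  0.6234 -0.0019] rows 4.9935904973503495 turn/.08: -0.0007255423857488452
```

```bash
python3 -m pendant '[[[0.006,0.1,0],0,0.2],[[0.006,0.11,0],0,0.2],[[0.006,0.11,0],0,0.2],[[0.006,0.11,0],0,0.2],[[0.006,0.11,0],0,0.2],[[0.002,0.08,0],0,0.2],[[0,0,0],0,0.2],[[0,0,0],0,0.2]]'
python3 - <<'E'
from plan import *
plan([.5139,.0972,.316],3.06)
b=env.read_camera("side");a=env.read_camera("top")
A=tile(b,225,105,96,120,5);B=tile(a,185,170,60,120,5)
cv2.imwrite("pics/e1.png",np.hstack([A,B]))
E
```

```text
time_s: 6.28
eef_pos: [0.5139, 0.0954, 0.315]
ee_rot: [[-0.997, 0.081, -0.0], [0.081, 0.997, -0.0], [0.0, -0.0, -1.0]]
wrist_force: [0.6, -0.1, -1.0]
finger_gap: 0.0235
gripper_force: 37.1
t 6.275 pos [0.5139 0.0954 0.315 ] yaw 3.060119365186774 F [ 0.5536 -0.1479 -0.9982] gap 0.023464545519872475
shift/0.5: [ 0.0002  0.0036 -0.002 ] rows 0.033158580805703254 turn/.08: 0.0014920648346739007
```

View pics/e1.png

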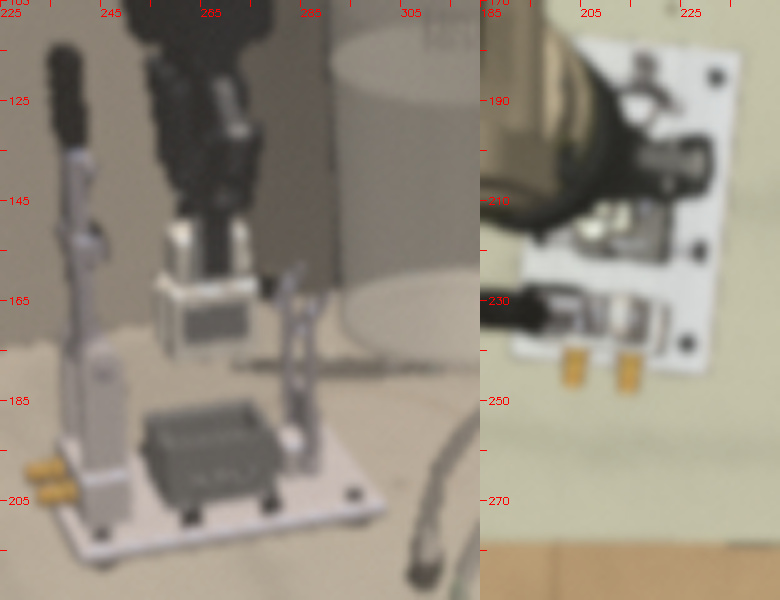

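Side view: the cartridge hangs upright above the pocket. Its body near face runs from about (259,163) to (275,175), and the pocket rim centre is at about (267,190). I'll compare the projected model with this.

Run:
```python
from fit import *
s=env.get_state();R,_=fr([0,0,3.06]);e=s["eef_pos"];t=np.array([e[0],e[1],e[2]-.2164])
f=lambda P:((proj("side",[R@np.array(v)+t for v in P])-[225,105])*5).round().tolist()
print("body near top L,R",f([(.0235,.015,.04),(-.0235,.015,.04)]),"bottom",f([(.0235,.015,0),(-.0235,.015,0)]))
print("head top",f([(.02,.012,.068),(-.02,.012,.068),(-.02,-.012,.068),(.02,-.012,.068)]))
print("rib",f([(.0275,.004,.04),(.0275,.004,.007)]))
R,t=fr([.5143,.1022,3.0595])
for w in(.004,.006,.008): print("outer rim",w,f([(x*(.0243+w),.005+y*(.0158+w),.054) for x,y in((1,-1),(-1,-1),(-1,1),(1,1))]))
```

```text
body near top L,R [[173.0, 295.0], [261.0, 283.0]] bottom [[175.0, 367.0], [262.0, 354.0]]
head top [[176.0, 241.0], [252.0, 231.0], [238.0, 215.0], [163.0, 224.0]]
rib [[159.0, 288.0], [161.0, 347.0]]
outer rim 0.004 [[149.0, 415.0], [249.0, 400.0], [272.0, 431.0], [169.0, 447.0]]
outer rim 0.006 [[144.0, 414.0], [252.0, 398.0], [276.0, 432.0], [166.0, 449.0]]
outer rim 0.008 [[140.0, 413.0], [254.0, 396.0], [281.0, 433.0], [164.0, 451.0]]
```

Run:
```python
from h import *
b=np.mean([cv2.cvtColor(env.read_camera("side"),cv2.COLOR_BGR2GRAY).astype(float) for _ in range(3)],0)
print("cols",list(range(252,282)))
for r in(164,166,168,170,172):print(r,b[r,252:282].astype(int).tolist())
print("pocket cols 250..284")
for r in(190,194,198):print(r,b[r,250:285].astype(int).tolist())
```

```text
cols [252, 253, 254, 255, 256, 257, 258, 259, 260, 261, 262, 263, 264, 265, 266, 267, 268, 269, 270, 271, 272, 273, 274, 275, 276, 277, 278, 279, 280, 281]
164 [134, 134, 132, 126, 127, 140, 145, 163, 186, 189, 180, 172, 169, 166, 166, 167, 165, 161, 158, 153, 147, 143, 146, 153, 143, 109, 84, 89, 106, 113]
166 [133, 134, 132, 124, 125, 138, 133, 132, 146, 146, 136, 133, 134, 128, 119, 113, 107, 105, 106, 107, 103, 104, 119, 146, 161, 156, 145, 135, 131, 125]
168 [133, 133, 133, 127, 124, 137, 131, 130, 141, 131, 107, 94, 94, 94, 93, 93, 94, 92, 93, 93, 93, 96, 114, 144, 162, 165, 161, 158, 148, 129]
170 [151, 149, 152, 149, 137, 139, 132, 128, 138, 128, 105, 94, 93, 93, 93, 93, 93, 94, 93, 92, 93, 96, 109, 136, 156, 162, 163, 161, 151, 131]
172 [168, 167, 166, 159, 147, 141, 129, 127, 136, 127, 107, 99, 98, 99, 99, 101, 106, 110, 112, 113, 113, 114, 125, 143, 157, 162, 163, 162, 151, 131]
pocket cols 250..284
190 [153, 160, 155, 134, 103, 95, 99, 101, 98, 97, 96, 95, 96, 96, 96, 96, 96, 97, 97, 98, 98, 100, 100, 95, 88, 88, 94, 107, 119, 134, 148, 159, 160, 153, 134]
194 [155, 157, 136, 101, 80, 81, 85, 92, 103, 104, 100, 102, 102, 101, 99, 100, 100, 99, 98, 98, 98, 96, 97, 97, 96, 97, 96, 96, 96, 96, 106, 134, 166, 178, 171]
198 [171, 181, 184, 165, 122, 89, 83, 83, 90, 95, 97, 96, 96, 97, 96, 97, 97, 98, 99, 100, 100, 99, 97, 94, 98, 102, 100, 96, 97, 98, 103, 114, 129, 138, 134]
```

```bash
python3 -m pendant '[[[-0.0014,0.0036,0.03],0,0.2],[[0,0,0.03],0,0.2],[[0,0,0.012],0,0.2],[[0,0,0],0,0.2],[[0,0,0],0,0.2]]'
python3 -c "
from plan import *
plan([.5147,.0972,.2704],3.06)"
```

```text
time_s: 7.15
eef_pos: [0.515, 0.0972, 0.2793]
ee_rot: [[-0.997, 0.081, 0.0], [0.081, 0.997, 0.0], [-0.0, 0.0, -1.0]]
wrist_force: [0.0, 0.5, -0.8]
finger_gap: 0.0233
gripper_force: 37.1
t 7.15 pos [0.515  0.0972 0.2793] yaw 3.0600746197657145 F [ 0.0231  0.4536 -0.7989] gap 0.023310937753290326
shift/0.5: [ 0.0006 -0.0001  0.0179] rows 0.14293307016745346 turn/.08: 0.0009327470714304287
```

Now I'll feel downward in small steps; rim contact is expected at TCP z ≈ 0.270.

```bash
python3 -m pendant '[[[0,0,0.008],0,0.2],[[0,0,0.006],0,0.2],[[0,0,0.004],0,0.2],[[0,0,0],0,0.2]]'; python3 -m pendant '[[[0,0,0.004],0,0.2],[[0,0,0],0,0.2]]'
```

```text
time_s: 7.65
eef_pos: [0.5147, 0.0972, 0.2699]
ee_rot: [[-0.997, 0.081, -0.0], [0.081, 0.997, 0.0], [0.0, 0.0, -1.0]]
wrist_force: [0.0, -0.6, -1.4]
finger_gap: 0.0236
gripper_force: 37.1
time_s: 7.9
eef_pos: [0.5149, 0.0973, 0.2682]
ee_rot: [[-0.997, 0.081, 0.0], [0.081, 0.997, 0.0], [-0.0, 0.001, -1.0]]
wrist_force: [-0.2, 0.1, -0.9]
finger_gap: 0.0231
gripper_force: 37.1
```

```bash
python3 -m pendant '[[[0,0,0.004],0,0.2],[[0,0,0],0,0.2]]'; python3 -m pendant '[[[0,0,0.004],0,0.2],[[0,0,0],0,0.2]]'
```

```text
time_s: 8.15
eef_pos: [0.5149, 0.0973, 0.266]
ee_rot: [[-0.997, 0.081, 0.0], [0.081, 0.997, 0.0], [-0.0, 0.0, -1.0]]
wrist_force: [-0.0, 0.7, -1.9]
finger_gap: 0.0234
gripper_force: 37.0
time_s: 8.4
eef_pos: [0.5147, 0.0972, 0.2639]
ee_rot: [[-0.997, 0.081, -0.0], [0.081, 0.997, 0.0], [0.0, 0.0, -1.0]]
wrist_force: [0.9, 1.6, -1.9]
finger_gap: 0.0235
gripper_force: 37.0
```

It's inside the mouth with almost no force. Continuing.

```bash
python3 -m pendant '[[[0,0,0.006],0,0.2],[[0,0,0.006],0,0.2],[[0,0,0],0,0.2]]'; python3 -m pendant '[[[0,0,0.006],0,0.2],[[0,0,0.006],0,0.2],[[0,0,0],0,0.2]]'
```

```text
time_s: 8.78
eef_pos: [0.5146, 0.0972, 0.2577]
ee_rot: [[-0.997, 0.082, -0.001], [0.082, 0.997, 0.0], [0.001, 0.0, -1.0]]
wrist_force: [0.4, 1.0, -1.4]
finger_gap: 0.0231
gripper_force: 37.1
time_s: 9.15
eef_pos: [0.5147, 0.0972, 0.2518]
ee_rot: [[-0.997, 0.082, -0.0], [0.082, 0.997, 0.0], [0.0, 0.0, -1.0]]
wrist_force: [-0.3, 1.8, -1.2]
finger_gap: 0.0231
gripper_force: 37.1
```

```bash
python3 -m pendant '[[[0,0,0.006],0,0.2],[[0,0,0.003],0,0.2],[[0,0,0],0,0.2]]'; python3 -m pendant '[[[0,0,0.003],0,0.2],[[0,0,0],0,0.2]]'
```

```text
time_s: 9.52
eef_pos: [0.5148, 0.0972, 0.2474]
ee_rot: [[-0.997, 0.082, -0.0], [0.082, 0.997, 0.0], [0.0, 0.0, -1.0]]
wrist_force: [0.3, 0.3, -2.3]
finger_gap: 0.0236
gripper_force: 37.1
time_s: 9.78
eef_pos: [0.5148, 0.0972, 0.2463]
ee_rot: [[-0.997, 0.082, 0.0], [0.082, 0.997, 0.0], [-0.0, 0.0, -1.0]]
wrist_force: [-0.4, 2.2, 1.6]
finger_gap: 0.0233
gripper_force: 37.3
```

Valve contact at the expected height, with the cartridge in the pocket. I'll release and rise straight up.

```bash
python3 -m pendant '[[[0,0,-0.001],0,0.4],[[0,0,0],0,0.5],[[0,0,0],0,0.5],[[0,0,0],0,0.5],[[0,0,-0.02],0,0.5],[[0,0,-0.05],0,0.5],[[0,0,-0.1],0,0.5],[[0,0,-0.1],0,0.2]]'; python3 -m pendant '[[[0,0,-0.1],0,0],[[0,0,-0.09],0,0],[[0,0,0],0,0],[[0,0,0],0,0]]'
python3 - <<'E'
from plan import *
b=env.read_camera("side")
plan([.408,.111,.475],3.06)
cv2.imwrite("pics/f1.png",tile(b,225,80,110,145,4))
E
```

```text
time_s: 10.78
eef_pos: [0.5145, 0.0972, 0.3835]
ee_rot: [[-0.997, 0.082, -0.0], [0.082, 0.997, 0.0], [0.0, 0.0, -1.0]]
wrist_force: [1.4, 0.8, -0.3]
finger_gap: 0.0256
gripper_force: 0.0
time_s: 11.28
eef_pos: [0.5146, 0.0972, 0.4766]
ee_rot: [[-0.997, 0.082, 0.0], [0.082, 0.997, 0.0], [-0.0, 0.0, -1.0]]
wrist_force: [0.2, 0.1, -0.8]
finger_gap: 0.0003
gripper_force: 0.0
t 11.325 pos [0.5145 0.0972 0.4758] yaw 3.0599666194314534 F [-0.4026 -0.4828 -0.4884] gap 0.00010023696037441284
shift/0.5: [0.2145 0.0102 0.0018] rows 1.718400821111465 turn/.08: -0.0004172571068328246
```

View pics/f1.png

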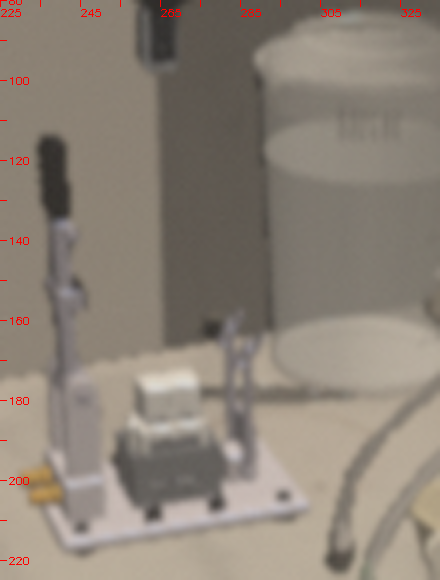

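The cartridge stands upright in the pocket, with its head at (266,180), and the gripper is clear. Next I'll go over and behind the clamp arm, which is at (238,120).

```bash
python3 -m pendant '[[[0.08,0.004,-0.01],0,0],[[0.1,0.004,0],0,0],[[0.05,0.002,0],0,0],[[0,0,0],0,0],[[0,0,0.07],0,0],[[0,0,0.07],0,0],[[0,0,0],0,0]]'
cat > arc.py <<'E'
from plan import *
import sys
# tip corner on the grip face at L along the arm, angle a, gap g outside
p=np.array([.5143,.1022]);c,s=np.cos(3.06),np.sin(3.06)
st=env.get_state();prev=None;R=st["ee_rot"]
def tgt(a,L=.142,g=0,w=.011):
    x=.062-L*np.cos(a)+(.010+g)*np.sin(a)+w; z=.102+L*np.sin(a)+(.010+g)*np.cos(a)
    return np.array([p[0]+c*x,p[1]+s*x,z+.173])
print("now",st["time_s"],st["eef_pos"],st["wrist_force"])
q=st["eef_pos"]
for a in map(float,sys.argv[1:]):
    t=tgt(a);print(a,t,((R.T@(t-q))/.5).round(4).tolist());q=t
E
python3 arc.py 1.6 1.4 1.2 1.0 .8 .6 .4 .3 .2
```

```text
time_s: 12.2
eef_pos: [0.4003, 0.1113, 0.4087]
ee_rot: [[-0.997, 0.082, -0.006], [0.082, 0.997, -0.001], [0.006, -0.001, -1.0]]
wrist_force: [-0.7, 0.4, 0.7]
finger_gap: 0.0002
gripper_force: 0.0
now 12.2 [0.4003 0.1113 0.4087] [-0.7459  0.4413  0.7392]
1.6 [0.4274 0.1093 0.4166] [-0.0544, 0.0004, -0.0163]
1.4 [0.4558 0.107  0.4166] [-0.0568, 0.0, -0.0003]
1.2 [0.4835 0.1047 0.411 ] [-0.0558, 0.0, 0.011]
1.0 [0.5096 0.1026 0.3999] [-0.0525, 0.0, 0.0218]
0.8 [0.533  0.1007 0.3838] [-0.0471, 0.0001, 0.0318]
0.6 [0.5527 0.0991 0.3634] [-0.0398, 0.0001, 0.0405]
0.4 [0.568  0.0978 0.3395] [-0.031, 0.0001, 0.0477]
0.3 [0.5738 0.0973 0.3265] [-0.0118, 0.0, 0.0259]
0.2 [0.5783 0.097  0.313 ] [-0.0091, 0.0, 0.027]
```

```bash
python3 -m pendant '[[[-0.025,0,-0.008],0,0],[[-0.03,0,-0.008],0,0],[[-0.03,0,0],0,0],[[-0.027,0,0],0,0],[[-0.028,0,0.005],0,0],[[-0.028,0,0.006],0,0],[[0,0,0],0,0]]'
python3 arc.py 1.2 1.0 .8 .6 .4 .3 .2
```

```text
time_s: 13.08
eef_pos: [0.4853, 0.1045, 0.4133]
ee_rot: [[-0.997, 0.082, -0.001], [0.082, 0.997, 0.0], [0.001, -0.0, -1.0]]
wrist_force: [0.2, -0.1, -0.1]
finger_gap: 0.0001
gripper_force: 0.0
now 13.075 [0.4853 0.1045 0.4133] [ 0.1828 -0.1155 -0.106 ]
1.2 [0.4835 0.1047 0.411 ] [0.0036, 0.0, 0.0047]
1.0 [0.5096 0.1026 0.3999] [-0.0524, 0.0, 0.0221]
0.8 [0.533  0.1007 0.3838] [-0.0469, 0.0, 0.0321]
0.6 [0.5527 0.0991 0.3634] [-0.0396, 0.0, 0.0408]
0.4 [0.568  0.0978 0.3395] [-0.0307, 0.0, 0.0478]
0.3 [0.5738 0.0973 0.3265] [-0.0116, 0.0, 0.026]
0.2 [0.5783 0.097  0.313 ] [-0.009, 0.0, 0.027]
```

```bash
python3 -m pendant '[[[-0.024,0,0.013],0,0],[[-0.025,0,0.013],0,0],[[-0.024,0,0.016],0,0],[[-0.023,0,0.016],0,0]]'
python3 - <<'E'
from plan import *
b=env.read_camera("side")
cv2.imwrite("pics/g1.png",tile(b,225,80,110,145,4))
E
python3 arc.py .8 .6 .4 .3 .2
```

```text
time_s: 13.58
eef_pos: [0.533, 0.1007, 0.3844]
ee_rot: [[-0.997, 0.082, -0.0], [0.082, 0.997, 0.0], [0.0, 0.0, -1.0]]
wrist_force: [-2.4, 0.2, -0.5]
finger_gap: -0.0002
gripper_force: 0.5
now 13.625 [0.5339 0.1005 0.383 ] [ 2.0466 -0.837  -0.5548]
0.8 [0.533  0.1007 0.3838] [0.0018, 0.0002, -0.0016]
0.6 [0.5527 0.0991 0.3634] [-0.0396, 0.0, 0.0408]
0.4 [0.568  0.0978 0.3395] [-0.0307, 0.0, 0.0478]
0.3 [0.5738 0.0973 0.3265] [-0.0116, 0.0, 0.026]
0.2 [0.5783 0.097  0.313 ] [-0.009, 0.0, 0.027]
```

View pics/g1.png

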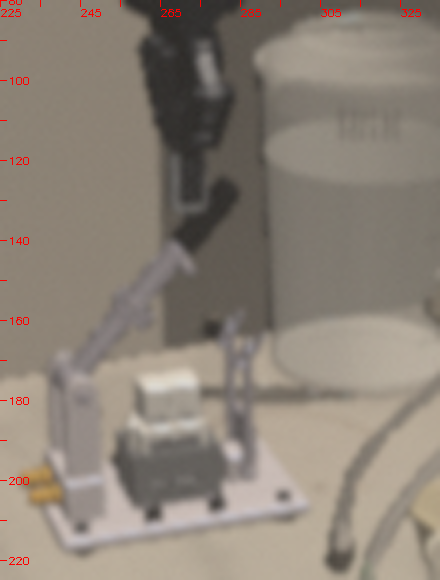

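The arm is following: it's at about 0.8 rad, with the tip on the grip at (273,131). Continuing down and outward.

```bash
python3 -m pendant '[[[-0.02,0,0.02],0,0],[[-0.02,0,0.02],0,0],[[-0.02,0,0.02],0,0],[[-0.02,0,0.02],0,0],[[-0.02,0,0.02],0,0],[[-0.02,0,0.018],0,0],[[0,0,0],0,0]]'
python3 - <<'E'
from plan import *
for z in(.17,.1,.04,.0):print(z)
plan([.5143+.086*.997,.1022-.086*.0815,.112+.173],3.06)
E
```

```text
time_s: 14.5
eef_pos: [0.5925, 0.0958, 0.325]
ee_rot: [[-0.997, 0.082, -0.001], [0.082, 0.997, 0.0], [0.001, -0.0, -1.0]]
wrist_force: [-0.1, 0.1, 0.1]
finger_gap: -0.0003
gripper_force: 0.0
0.17
0.1
0.04
0.0
t 14.5 pos [0.5925 0.0958 0.325 ] yaw 3.0597621539270223 F [-0.1237  0.138   0.1177] gap -0.000334498509185854
shift/0.5: [-0.0151  0.0001  0.08  ] rows 0.6512861391265065 turn/.08: -0.0029730759122215122
```

```bash
python3 -m pendant '[[[-0.01,0,0.012],0,0],[[-0.005,0,0.012],0,0],[[0,0,0.008],0,0],[[0,0,0],0,0]]'; python3 -m pendant '[[[0,0,0.006],0,0],[[0,0,0.006],0,0],[[0,0,0],0,0]]'; python3 -m pendant '[[[0,0,0.006],0,0],[[0,0,0.006],0,0],[[0,0,0],0,0]]'
```

```text
time_s: 15.0
eef_pos: [0.5994, 0.0953, 0.3101]
ee_rot: [[-0.997, 0.082, 0.0], [0.082, 0.997, 0.0], [-0.0, 0.0, -1.0]]
wrist_force: [0.1, -0.5, -0.7]
finger_gap: -0.0
gripper_force: 0.0
time_s: 15.38
eef_pos: [0.5999, 0.0953, 0.3046]
ee_rot: [[-0.997, 0.082, 0.002], [0.082, 0.997, 0.0], [-0.002, 0.0, -1.0]]
wrist_force: [1.1, -0.2, 3.7]
finger_gap: -0.0
gripper_force: 1.7
time_s: 15.75
eef_pos: [0.6001, 0.0953, 0.2988]
ee_rot: [[-0.997, 0.082, 0.003], [0.082, 0.997, 0.0], [-0.003, 0.0, -1.0]]
wrist_force: [2.8, 1.0, 3.9]
finger_gap: -0.0001
gripper_force: 2.2
```

```bash
python3 -m pendant '[[[0,0,0.006],0,0],[[0,0,0.006],0,0],[[0,0,0],0,0]]'; python3 -m pendant '[[[0,0,0.004],0,0],[[0,0,0.004],0,0],[[0,0,0],0,0]]';python3 -m pendant '[[[0,0,0.003],0,0],[[0,0,0],0,0]]'
```

```text
time_s: 16.12
eef_pos: [0.6002, 0.0953, 0.2928]
ee_rot: [[-0.997, 0.082, 0.003], [0.082, 0.997, 0.0], [-0.003, 0.0, -1.0]]
wrist_force: [2.9, -0.4, 5.3]
finger_gap: -0.0
gripper_force: 2.4
time_s: 16.5
eef_pos: [0.6001, 0.0953, 0.2887]
ee_rot: [[-0.997, 0.082, 0.002], [0.082, 0.997, 0.0], [-0.002, 0.0, -1.0]]
wrist_force: [3.4, 0.0, 4.6]
finger_gap: -0.0001
gripper_force: 2.4
time_s: 16.75
eef_pos: [0.5997, 0.0953, 0.2869]
ee_rot: [[-0.997, 0.082, 0.001], [0.082, 0.997, 0.0], [-0.001, 0.0, -1.0]]
wrist_force: [2.0, 0.0, 3.9]
finger_gap: -0.0
gripper_force: 2.2
```

```bash
for i in 1 2 3; do python3 -m pendant '[[[0,0,0.002],0,0],[[0,0,0],0,0]]' | egrep 'pos|wrist'; done
```

```text
eef_pos: [0.5997, 0.0953, 0.286]
wrist_force: [2.7, -0.3, 5.4]
eef_pos: [0.5997, 0.0953, 0.2852]
wrist_force: [2.3, 0.4, 7.0]
eef_pos: [0.5997, 0.0953, 0.2843]
wrist_force: [3.1, -0.6, 7.1]
```

```bash
for i in 1 2 3; do python3 -m pendant '[[[0,0,0.002],0,0],[[0,0,0],0,0]]' | egrep 'pos|wrist'; done
```

```text
eef_pos: [0.5998, 0.0953, 0.2834]
wrist_force: [3.0, -1.4, 8.5]
eef_pos: [0.5997, 0.0953, 0.2833]
wrist_force: [0.8, -0.4, 13.1]
eef_pos: [0.5996, 0.0953, 0.2832]
wrist_force: [-0.8, 0.1, 18.2]
```

It's hit a hard stop at z = 0.2833, with force rising steeply, which is consistent with the catch having snapped. I'll back off and check.

```bash
python3 -m pendant '[[[0,0,-0.006],0,0],[[0,0,-0.004],0,0],[[0,0,0],0,0]]' | egrep 'pos|wrist';python3 -m pendant '[[[0,0,-0.06],0,0],[[0,0,-0.12],0,0],[[0,0,-0.12],0,0],[[0.05,-0.1,0],0,0],[[0.1,-0.05,0],0,0],[[0,0,0],0,0]]'
python3 - <<'E'
from plan import *
b=env.read_camera("side");a=env.read_camera("top")
cv2.imwrite("pics/i1.png",np.hstack([tile(b,225,135,90,90,5),tile(a,180,160,68,90,5)]))
E
```

```text
eef_pos: [0.5996, 0.0953, 0.2862]
wrist_force: [2.3, -0.7, 7.1]
time_s: 19.38
eef_pos: [0.514, 0.026, 0.4335]
ee_rot: [[-0.996, 0.084, -0.009], [0.084, 0.997, 0.001], [0.009, 0.0, -1.0]]
wrist_force: [1.6, -0.6, -0.5]
finger_gap: -0.0001
gripper_force: 0.0
```

View pics/i1.png

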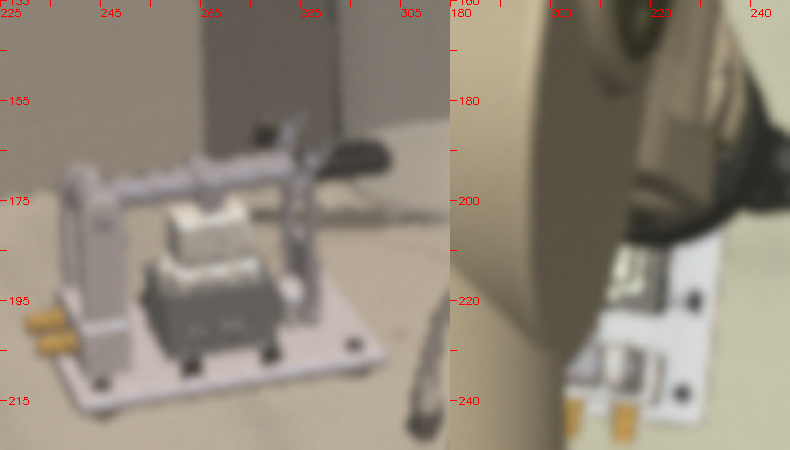

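The clamp is down over the cartridge and the grip end is at about (302,166). But contact force lasted to z = 0.2862 on the way up, so I'll check the angle against the projected model.

Run:
```python
from fit import *
R,t=fr([.5143,.1022,3.0595])
for a in(-.014,0,.03,.06,.1,.13):
    q=[]
    for L,n in((.165,.002),(.115,.010),(.165,.010)):
        P=np.array([.062-L*np.cos(a)+n*np.sin(a),0,.102+L*np.sin(a)+n*np.cos(a)]);q.append(R@P+t)
    print(a,proj("side",q).tolist())
b=cv2.cvtColor(env.read_camera("side"),cv2.COLOR_BGR2GRAY)
print("rows 158..178")
for c in(290,292,294,296,298,300):print(c,b[158:178,c].tolist())
print("row166 296..308",b[166,296:308].tolist())
```

```text
-0.014 [[302.72274203915265, 167.43104474535224], [285.1568808775459, 166.90375194839416], [302.8085993969352, 164.6849569138224]]
0 [[302.7320887868553, 166.64186569011082], [285.1094729758243, 166.35138509805157], [302.77890534198383, 163.8961169100055]]
0.03 [[302.71414095652756, 164.95202181599308], [284.9805421523347, 165.17150483124243], [302.6769198633091, 162.20863578369972]]
0.06 [[302.6441772181691, 163.26502342364438], [284.8142891666791, 163.99759464253975], [302.52244906357953, 160.52625203959533]]
0.1 [[302.4695546995755, 161.02252885672567], [284.5345331226661, 162.44343744408405], [302.2345224322254, 158.2934550658593]]
0.13 [[302.27731865478245, 159.34761249468545], [284.2811732327157, 161.2874435764587], [301.95691661551155, 156.628500139836]]
rows 158..178
290 [91, 91, 92, 92, 93, 98, 100, 99, 92, 83, 71, 62, 82, 123, 156, 168, 170, 166, 148, 125]
292 [82, 81, 79, 81, 85, 86, 76, 68, 67, 66, 61, 62, 87, 128, 157, 165, 167, 162, 144, 122]
294 [110, 110, 109, 108, 101, 84, 66, 60, 66, 65, 60, 64, 87, 119, 146, 159, 163, 155, 136, 115]
296 [116, 117, 117, 116, 105, 84, 65, 61, 65, 62, 59, 73, 104, 130, 141, 145, 152, 154, 140, 118]
298 [118, 120, 122, 124, 114, 87, 66, 64, 68, 62, 61, 82, 120, 147, 152, 147, 145, 146, 137, 119]
300 [120, 122, 130, 138, 130, 100, 74, 66, 65, 60, 66, 92, 127, 149, 156, 153, 147, 138, 127, 114]
row166 296..308 [65, 65, 68, 64, 65, 67, 86, 122, 148, 158, 159, 160]
```

Run:
```python
from fit import *
R,t=fr([.5143,.1022,3.0595])
b=cv2.cvtColor(env.read_camera("side"),cv2.COLOR_BGR2GRAY)
# sub-pixel calibration of the dock in this view: hinge-cheek / plate unaffected, compare grip hull rows
for a in(-.014,0,.03,.06,.13):
    q=[]
    for L in(.111,.165):
        for y in(-.012,.012):
            for n in(-.006,.010):
                q.append(R@np.array([.062-L*np.cos(a)+n*np.sin(a),y,.102+L*np.sin(a)+n*np.cos(a)])+t)
    m=np.zeros((4200,5600),np.uint8);cv2.fillConvexPoly(m,cv2.convexHull(((proj("side",q)+.5)*10).round().astype(np.int32)),255)
    print(a,[(c,np.where(m[:,c*10+5])[0][[0,-1]]/10-.5) for c in(294,297,300)],"right",np.where(m.any(0))[0][-1]/10-.5)
for c in(294,297,300):
    col=b[:,c].astype(float);r=[]
    for i in range(159,172):
        if (col[i]-95)*(col[i+1]-95)<0:r.append(round(i+(95-col[i])/(col[i+1]-col[i]),2))
    print(c,r)
```

```text
-0.014 [(294, array([163.9, 173.2])), (297, array([163.5, 172.8])), (300, array([163.2, 172.4]))] right 304.4
0 [(294, array([163.2, 172.5])), (297, array([162.8, 172.1])), (300, array([162.4, 171.7]))] right 304.4
0.03 [(294, array([161.7, 171.2])), (297, array([161.2, 170.7])), (300, array([160.7, 170.1]))] right 304.3
0.06 [(294, array([160.3, 169.7])), (297, array([159.7, 169.2])), (300, array([159.1, 168.6]))] right 304.3
0.13 [(294, array([156.7, 166.4])), (297, array([155.9, 165.6])), (300, array([155.1, 164.8]))] right 304.2
294 [np.float64(162.31), np.float64(170.26)]
297 [np.float64(162.44), np.float64(169.42)]
300 [np.float64(163.19), np.float64(169.08)]
```

The image puts the clamp near 0, and unlatched it would have sprung to about 0.13. I'll confirm with one light touch.

```bash
python3 -m pendant '[[[-0.1,0.05,0],0,0],[[-0.07,0.09,0],0,0],[[0,0,0.1],0,0],[[0,0,0.1],0,0],[[0,0,0.06],0,0],[[0,0,0],0,0]]' | egrep 'pos|wrist'; python3 -c "
from plan import *
plan([.6000,.0953,.290])"
```

```text
eef_pos: [0.6086, 0.0902, 0.302]
wrist_force: [0.2, 0.4, 0.4]
t 20.325 pos [0.6086 0.0902 0.302 ] yaw 3.061107562097857 F [0.1736 0.3986 0.4232] gap -1.1371466976311915e-05
shift/0.5: [0.0177 0.0087 0.0241] rows 0.24930082191898617 turn/.08: 0.0
```

```bash
python3 -m pendant '[[[0.0175,0.0087,0.012],0,0],[[0,0,0.006],0,0],[[0,0,0.004],0,0],[[0,0,0],0,0]]' | egrep 'pos|wrist'; for i in 1 2 3 4; do python3 -m pendant '[[[0,0,0.002],0,0],[[0,0,0],0,0]]' | egrep 'pos|wrist'; done
```

```text
eef_pos: [0.6008, 0.0945, 0.2953]
wrist_force: [0.4, -0.1, -0.5]
eef_pos: [0.6007, 0.0944, 0.2937]
wrist_force: [-0.7, 0.1, 0.6]
eef_pos: [0.6006, 0.0945, 0.2925]
wrist_force: [1.0, 0.1, -0.1]
eef_pos: [0.6006, 0.0945, 0.2915]
wrist_force: [-0.2, -0.2, -1.1]
eef_pos: [0.6006, 0.0945, 0.2905]
wrist_force: [0.3, -0.7, -0.2]
```

```bash
for i in 1 2 3 4; do python3 -m pendant '[[[0,0,0.002],0,0],[[0,0,0],0,0]]' | egrep 'pos|wrist'; done
```

```text
eef_pos: [0.6006, 0.0945, 0.2895]
wrist_force: [-0.2, -0.5, 0.1]
eef_pos: [0.6006, 0.0946, 0.2885]
wrist_force: [-0.0, -0.5, 0.1]
eef_pos: [0.6006, 0.0945, 0.2875]
wrist_force: [-0.4, -0.8, 0.2]
eef_pos: [0.6007, 0.0945, 0.2866]
wrist_force: [-0.6, -0.4, 0.4]
```

No contact down to z = 0.2866, so the arm is held at about 0: latched. I'll retreat and hand in.

```bash
python3 -m pendant '[[[0,0,-0.02],0,0],[[0,0,-0.1],0,0],[[0,0,-0.12],0,0],[[0,0,-0.06],0,0],[[0,0,0],0,0],[[0,0,0],0,0]]' | egrep 'time|pos|wrist'; python3 -c "
from bench import env
print(env.sign_off())"
```

```text
time_s: 23.58
eef_pos: [0.6004, 0.0945, 0.4362]
wrist_force: [-0.1, 0.4, -0.8]
the job is handed in; nothing more can be done
None
```

The cartridge is in the dock pocket and the clamp is shut: a light touch afterwards found the arm still down at about 0 rad, so the catch is holding. The job was handed in at 23.6 s with the robot clear, and the highest wrist force I read was about 18 N.

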